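# Unweight a tacky glue-up of nested plywood trays, peel off the top tray and present it

### The job

The top plywood tray is still tacky at its four corners: take the steel weight out of it and stand the weight upright on the cork mat, letting go of it. Then take the top tray by its upright wooden tab and peel it off the stack corner first (raise the tab corner while the opposite corner stays down), and finish still holding it in the gripper, level and steady over the white board, about 20 cm above the bench. Leave the glue bottle, the brush and the offcut alone.

Things in the scene. Friction and masses are not known exactly. Their poses are not given: they have to be found in the camera images.
- stack: Fixed lower part of the stack: three nested plywood trays screwed to a dark wooden jig plate 180 x 180 x 12 mm on the bench; the top tray's rim rests on its rim, 62 mm above the bench. Origin: centre of the plate's underside; z up, x points level to the tab corner. Amber glue beads at its four corners (96 mm from the centre along +x, -x, +y, -y) hold the top tray down.
- tray_tab (a point): Where to grip the top tray: on its tab, an upright wooden fin near the tray's +x corner, 10 mm thick (along y), 30 mm long (along x), rising 35 mm above the rim; this point is 22 mm above the rim's top, 13 mm below the tab's top. Axes of the tray: x points from its centre out to the tab corner, y across the tab, z up.
- tray_mid (a point): Centre of the loose top tray at the height of its rim's top (70 mm above the bench at the start); tray axes. Plywood, 150 mm square with cut corners, 34 mm high, rim 8 mm thick, 0.15 kg (varies). The tab grip point lies 66 mm along +x and 22 mm up from here, the inner floor 28 mm below.
- tray_near (a point): Top of the top tray's rim at the tab corner's outer edge, 94 mm along +x from its centre. The glue bead here, like those at the other three corners, is 12 mm thick and 24 mm long and stands 12 mm above the rim; each lets go when its corner is pulled up with about 4 to 5 N and raised some 6 mm; pulled straight up, all four hold at once.
- tray_far (a point): Top of the top tray's rim at the corner opposite the tab, 94 mm along -x from the tray's centre. When peeling, the tray turns about the underside of this edge, 8 mm below this point.
- weight_knob (a point): Middle of the knob of the dark steel weight, 62 mm above the weight's flat base; z up. The weight is 0.6 kg (varies), a cylinder 56 mm across and 40 mm high with an upright knob 22 mm across on top, from 44 to 75 mm above the base. It stands loose in the top tray at the start.
- mat: Cork mat, fixed, 140 x 140 x 4 mm; origin at the centre of its underside on the bench. The place for the weight.
- board: White board, fixed, 200 mm (x) x 180 mm (y) x 6 mm; origin at the centre of its underside on the bench. The tray is held over it.
- glue: White glue bottle, 56 mm across, 130 mm high, beyond the stack; origin at the centre of its base. Bystander.
- brush: Glue brush, 190 mm long, lying on the bench. Bystander.
- offcut: L-shaped offcut of light wood, 50 x 90 mm, 52 mm high, on the bench; origin at the centre of its base. Bystander.
Mind the look-alikes: they are no part of the job. What is meant by the mat is not green or purple, and is the larger of those in its own colour.

How it is judged:
On the way, in this order (a step that is already met when the one before it is completed fails the run):
1. the weight stands upright on the cork mat, let go, while the tray is still down in the stack (x of weight_knob in the frame of mat between -0.06 and 0.06 m and y of weight_knob in the frame of mat between -0.06 and 0.06 m and z of weight_knob in the frame of mat between 0.06 and 0.072 m and angle between weight_knob's own z axis and vertical below 0.15 rad and contact force between the fingers and weight below 0.1 N and z of tray_near in the frame of stack below 0.075 m), for 0.2 s.
2. the tab corner is raised at least 12 mm while the opposite corner is still down (raised less than 5 mm) (z of tray_near in the frame of stack above 0.082 m and z of tray_far in the frame of stack below 0.075 m and horizontal distance between tray_far and stack below 0.105 m and contact force between the fingers and tray above 0.5 N), for 0.1 s.
At the end, for the whole second after the job is handed in: The tray is held in the fingers, its centre over the board, 120 to 350 mm above the bench, level within 20 degrees, still, touching neither stack nor board; the weight stands upright on the mat (within 60 mm of its centre each way), not touched by the fingers (x of tray_mid in the frame of board between -0.1 and 0.1 m and y of tray_mid in the frame of board between -0.09 and 0.09 m and height (world z) of tray_mid between 0.12 and 0.35 m and angle between tray_mid's own z axis and vertical below 0.35 rad and linear speed of tray below 0.03 m/s and contact force between the fingers and tray above 1 N and contact force between tray and board below 0.05 N and contact force between tray and stack below 0.05 N and x of weight_knob in the frame of mat between -0.06 and 0.06 m and y of weight_knob in the frame of mat between -0.06 and 0.06 m and z of weight_knob in the frame of mat between 0.06 and 0.072 m and angle between weight_knob's own z axis and vertical below 0.15 rad and contact force between the fingers and weight below 0.1 N); the arm keeps its last pose, push and grip.
It fails at once if the glue is shifted more than 30 mm (distance of glue from where it was at the start of the episode above 0.03 m).
It fails at once if the brush is shifted more than 30 mm (distance of brush from where it was at the start of the episode above 0.03 m).
It fails at once if the offcut is shifted more than 30 mm (distance of offcut from where it was at the start of the episode above 0.03 m).
It fails at once if the glue bottle is tipped over (angle between glue's own z axis and vertical above 0.5 rad).
It also fails if it takes over 64 s, if anything falls off the work surface, if the arm or the gripper's body presses on something with over 40 N, if the wrist force passes 120 N, or if a joint passes its speed limit or range.

### The arm

A 6-joint arm with a two-finger parallel gripper is mounted at the origin on the work surface. World frame = base frame: x ahead of the robot, y to its left, z up, the work surface at z = 0. Lengths are in m, angles in rad, forces in N, time in s.
With the tool pointing down it reaches from about 0.275 to 1 m from the base axis. Payload 8.4 kg.
Tool frame: the origin (TCP) lies between the finger pads; the fingertips stand 14 mm ahead of it and the grasp point (between the pads) lies 5 mm behind it; z points along the fingers, x is the direction in which the jaws open and shut, and the axes are right-handed (so a half turn about z gives the same grasp; the last joint's range is limited). The gripper opens to 85 mm and grips with 20 to 120 N. Pads are 22 mm wide; open, the fingers measure 114 mm over their backs; the gripper's body (76 mm by 85 mm) begins 54 mm behind the grasp point. The pads swing forward as they close: fully open they stand 13 mm farther back than shut.
Start: joints at [1.232, 0.353, 1.633, -0, 1.155, -0.002], TCP at [0.207, 0.59, 0.245] pointing down, gripper open.
Joint ranges: [-2.63, 2.63], [-0.92, 2.1], [0.06, 2.66], [-1.3, 4.44], [0, 2.69], [-3.02, 3.02]. Speed limits (rad/s): [2.22, 2.22, 2.79, 3.14, 3.14, 3.14].

### API

Orientations are given as [roll, pitch, yaw] about the fixed x, y, z axes, in that order (R = Rz(yaw) Ry(pitch) Rx(roll)).
In Python, from plant import env, viewer gives the robot as it stands.
- The arm moves only by the tool servo_tool, never from a script. Its argument "increments" is one flat list of numbers, 5 for each row, row after row: the closure, from 0 (fully open) to 1 (shut), then the shift along the tool's x, y, z in m, then the turn about the tool's z in degrees. In form: [gripper, tx, ty, tz, spin, gripper, tx, ty, tz, spin, ...]. A call has 1 to 12 rows; each row is the pose to reach, as a shift and turn from the pose commanded when the call began, along the tool's axes at that moment; what a row does not reach only later rows make up. A row lasts 1/10 s, in which the tool goes at most 50 mm and 8.59 degrees, less where a joint would pass 70% of its speed; a pose out of reach is approached as far as the arm can. A call with a gripper value outside its range is refused whole. The fingers move at their own pace and stop on an object; "squeeze" is the grip in N (left out, the last holds). Time passes only in rows, so rows that repeat a pose let the fingers close. It gives the time, the measured TCP pose, the force and the opening at its end, in the units of the state.
- env.get_state(): the state, without advancing time (a new reading comes with each control period).
- viewer.camera(name): name is "scene" or "top" or "wrist"; returns the picture (420x560x3 uint8, red, green, blue); there is no depth.
- viewer.camera_model(name): a dict with "K" (3x3 intrinsics, pixels), "dist" ([k1, k2, p1, p2, k3] as OpenCV has them; the pictures are not rectified), "R" (3x3) and "t" (3): a world point X has camera coordinates R X + t; the wrist camera has in their place "T_tool_cam" (4x4, takes a point from camera to tool coordinates, whose origin is the TCP and whose axes are the tool frame's). Camera axes: x right, y down, z forward; pixel columns grow to the right and rows downward; lengths in m; the calibration is good to about 2 mm. A picture is of the moment at which its call begins: read the wrist's pose just before it. camera_model takes no time and is no camera call.
- env.job_done(): hands the job in, once; it reports no verdict.
The state is a dict: "time_s": time; "q": joint angles; "joint_velocities": joint speeds; "joint_efforts": joint torques, N m; "eef_pos": TCP position; "tool_rot": TCP orientation; "contact_force": force on the tool from outside, world axes, zero at the start; "torque": the same for the moment, N m; "gripper_width": finger opening in m.
Only numpy, scipy, OpenCV 4.12 (cv2) and the standard library are available. Lean on these libraries where they do the work, as an engineer would, in place of code of your own. Each camera call takes 0.05 s, during which the arm holds its last target.

## Working session

There is one attempt and no reset: what is moved stays moved. The work goes in short steps, Python scripts to look and compute and a tool call to move; the robot and the scene stay as the last step left them, time stands still between calls to the robot, and variables do not carry over. Pictures are saved under pics/ and viewed, and the job is handed in when it is done.

Besides the shell and the picture viewer there is one more tool, called after "Call:" in YAML: its name, and indented under it one key for each argument. servo_tool: Moves the arm, as the interface text tells. Its arguments: {"type":"object","properties":{"increments":{"type":"array"},"squeeze":{"type":"number"}},"required":["increments"]}

```bash
ls; mkdir -p pics
python3 - <<'E'
from plant import env, viewer
import cv2
s=env.get_state();print(s)
for n in ["scene","top"]:
    im=viewer.camera(n);cv2.imwrite(f"pics/{n}0.png",im[:,:,::-1]);print(viewer.camera_model(n))
print(viewer.camera_model("wrist"))
E
```

```text
pics
{'time_s': 0.0, 'q': array([ 1.23157925e+00,  3.53679411e-01,  1.63415203e+00,  1.98912575e-05,
        1.15515219e+00, -2.39656193e-03]), 'joint_velocities': array([-0.00045456, -0.00082398,  0.00112904, -0.0014674 ,  0.00422703,
       -0.00057805]), 'joint_efforts': array([-3.19324236e-04, -6.05229735e+01, -3.42071056e+01, -7.89407477e-05,
        9.14389151e-03, -6.76246736e-05]), 'eef_pos': array([0.20639656, 0.58945691, 0.24453447]), 'tool_rot': array([-3.14157113e+00,  1.39092444e-03,  1.23396779e+00]), 'contact_force': array([-0.44831665,  0.51067181,  0.9222876 ]), 'torque': array([ 0.04382992, -0.01554132,  0.01725169]), 'gripper_width': 0.08553602485516872}
{'K': array([[534.80127604,   0.        , 280.95155197],
       [  0.        , 534.80127604, 208.8018953 ],
       [  0.        ,   0.        ,   1.        ]]), 'dist': array([-0.14059217,  0.        ,  0.        ,  0.        ,  0.        ]), 'R': array([[-0.5549746 ,  0.8318599 ,  0.00350732],
       [ 0.62706445,  0.42110853, -0.65533028],
       [-0.54661994, -0.36149234, -0.75533431]]), 't': array([ 0.21473857,
[... 371 characters left out ...]
,
       [ 0.1127534 , -0.0190451 , -0.99344046]]), 't': array([0.06268265, 0.51461562, 1.34344471])}
{'K': array([[320.121816  ,   0.        , 279.73920147],
       [  0.        , 320.121816  , 203.04944659],
       [  0.        ,   0.        ,   1.        ]]), 'dist': array([-0.01006096,  0.        ,  0.        ,  0.        ,  0.        ]), 'T_tool_cam': array([[ 9.99999391e-01, -1.10210716e-03, -6.16667694e-05,
         3.79417835e-05],
       [ 1.07439696e-03,  9.58998800e-01,  2.83408093e-01,
        -7.22367530e-02],
       [-2.53207732e-04, -2.83407987e-01,  9.58999400e-01,
        -1.28965644e-01],
       [ 0.00000000e+00,  0.00000000e+00,  0.00000000e+00,
         1.00000000e+00]])}
```

View pics/scene0.png

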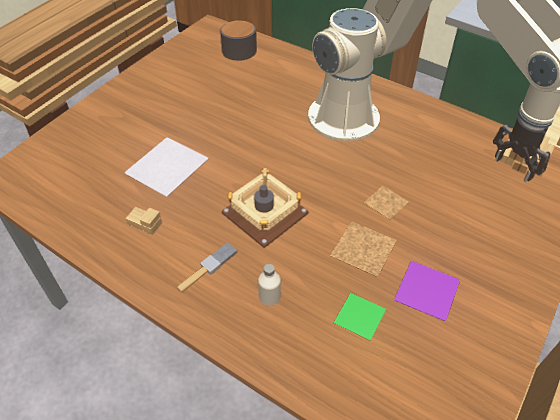

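View pics/top0.png

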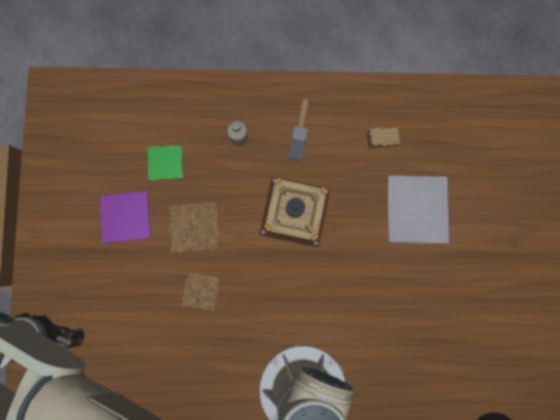

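Mat candidates in the top view are the large cork (194,227), small cork (201,292), green (165,163) and purple (125,217). I choose the large cork. The tray's tab seems to be at scene (265,173), and I'll check that in a close crop.

```bash
cat > h.py <<'E'
import numpy as np, cv2
from plant import env, viewer
from scipy.spatial.transform import Rotation as Ro
def cam(n,s=None):
    m=viewer.camera_model(n)
    if "R" in m: return m["K"],m["dist"],m["R"],m["t"]
    s=s or env.get_state()
    T=np.eye(4);T[:3,:3]=Ro.from_euler("xyz",s["tool_rot"]).as_matrix();T[:3,3]=s["eef_pos"]
    W=np.linalg.inv(T@m["T_tool_cam"]);return m["K"],m["dist"],W[:3,:3],W[:3,3]
def ray(c,uv,z):
    K,d,R,t=c
    p=cv2.undistortPoints(np.array([[uv]],float),K,d)[0,0]
    o=-R.T@t; v=R.T@np.array([p[0],p[1],1]); return o+v*(z-o[2])/v[2]
def proj(c,X):
    K,d,R,t=c
    return cv2.projectPoints(np.atleast_2d(np.array(X,float)),cv2.Rodrigues(R)[0],t,K,d)[0][:,0]
E
python3 - <<'E'
from h import *
for n,(x,y,w,h) in {"scene":(205,155,120,100),"top":(245,165,100,90)}.items():
    im=cv2.imread(f"pics/{n}0.png")[y:y+h,x:x+w];cv2.imwrite(f"pics/{n}0c.png",cv2.resize(im,None,fx=6,fy=6,interpolation=cv2.INTER_CUBIC))
im=cv2.imread("pics/top0.png");c=cam("top");hsv=cv2.cvtColor(im,cv2.COLOR_BGR2HSV)
print(hsv[227,194],hsv[209,418],hsv[250,194], im[227,194])
# board
m=((hsv[:,:,1]<60)&(hsv[:,:,2]>110)).astype('uint8');m[:170]=0
def box(m,z,near):
    n,l,st,ce=cv2.connectedComponentsWithStats(m)
    i=l[near[1],near[0]]
    cs,_=cv2.findContours((l==i).astype('uint8'),0,1)
    r=cv2.minAreaRect(max(cs,key=cv2.contourArea));print(r)
    P=np.array([ray(c,p,z) for p in cv2.boxPoints(r)]);print(P.round(3),P.mean(0).round(4))
box(m,.006,(418,209))
b=cv2.GaussianBlur(im,(7,7),0);h2=cv2.cvtColor(b,cv2.COLOR_BGR2HSV);print(h2[227,194],h2[250,230])
m=((h2[:,:,2]>int(h2[250,230,2])*.5+int(h2[227,194,2])*.5)).astype('uint8');m[:,225:]=0;m[:190]=0;m[265:]=0;m[:,:160]=0
box(m,.004,(194,227))
E
```

```text
[ 16 106 115] [120  16 159] [ 16 112 121] [ 67  93 115]
((417.5, 208.5), (67.0, 61.0), 90.0)
[[ 0.624 -0.252  0.006]
 [ 0.627 -0.438  0.006]
 [ 0.424 -0.432  0.006]
 [ 0.422 -0.249  0.006]] [ 0.5241 -0.3429  0.006 ]
[ 17 107 117] [ 14 131 107]
((191.6517333984375, 227.07931518554688), (48.62183380126953, 65.06400299072266), 86.633544921875)
[[0.526 0.434 0.004]
 [0.54  0.241 0.004]
 [0.396 0.23  0.004]
 [0.383 0.42  0.004]] [0.4611 0.3311 0.004 ]
```

View pics/scene0c.png

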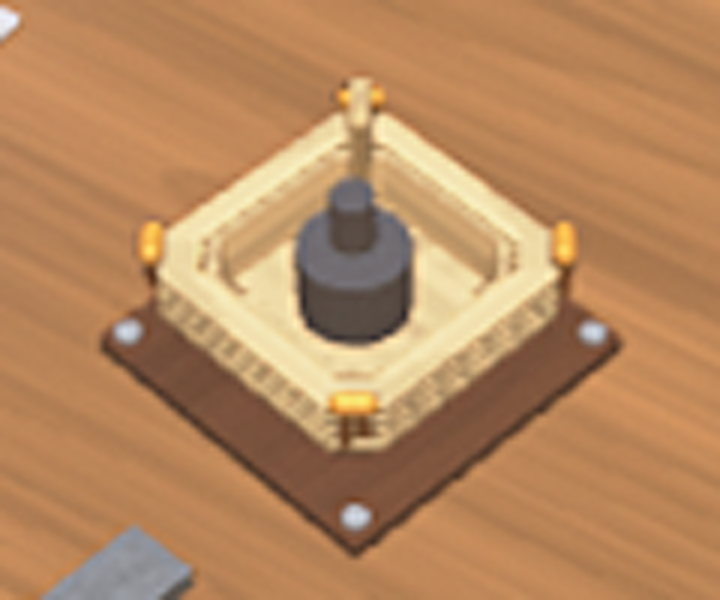

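View pics/top0c.png

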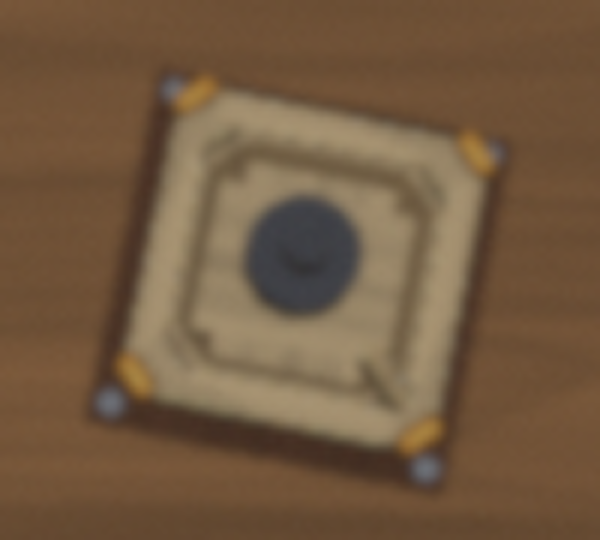

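The crops show the upright tab at the tray corner nearest the robot, top view about (308,229), with amber beads on all four corners. The weight stands at about (295,208).

Run:
```python
from h import *
c=cam("top");cs=cam("scene")
B=[(197,93),(478,152),(420,437),(134,375)]
P=np.array([ray(c,(245+u/6-.4,165+v/6-.4),.080) for u,v in B]);print(P.round(4),P.mean(0))
d=P[2]-P[0];e=P[3]-P[1];print(np.degrees(np.arctan2(d[1],d[0])),np.degrees(np.arctan2(e[1],e[0])),np.linalg.norm(d),np.linalg.norm(e))
S=[(172,90),(494,152),(425,468),(110,402)]
P=np.array([ray(c,(245+u/6-.4,165+v/6-.4),.014) for u,v in S]);print(P.round(4),P.mean(0))
print("scene beads",[ray(cs,(205+u/6-.4,155+v/6-.4),.08).round(4) for u,v in [(151,243),(565,243),(354,403),(361,97)]])
print("weight top cyl",ray(c,(245+302/6-.4,165+255/6-.4),.022+.02+.035), ray(cs,(205+352/6-.4,155+187/6-.4),.042+.075))
print("weight bodytop",ray(cs,(205+354/6-.4,155+250/6-.4),.042+.04))
print("tab",ray(c,(245+380/6-.4,165+385/6-.4),.09),ray(cs,(205+361/6-.4,155+86/6-.4),.105))
M=[(169,204),(216,202),(219,249),(171,252)]
P=np.array([ray(c,p,.004) for p in M]);print(P.round(3),P.mean(0))
print("mat scene",ray(cs,(364,248),.004))
for n,p,z in [("glue",(237,130),.1),("brushhead",(297,155),.01),("off",(384,137),.05)]:print(n,ray(c,p,z))
```

```text
[[ 0.5914  0.0793  0.08  ]
 [ 0.5647 -0.054   0.08  ]
 [ 0.4295 -0.0266  0.08  ]
 [ 0.4572  0.1075  0.08  ]] [0.51070158 0.02654831 0.08      ]
-146.80363645322413 123.63454118159319 0.19344831983567254 0.19405504575985372
[[ 0.6044  0.091   0.014 ]
 [ 0.5751 -0.0695  0.014 ]
 [ 0.4179 -0.0351  0.014 ]
 [ 0.4487  0.1198  0.014 ]] [0.51153681 0.02656711 0.014     ]
scene beads [array([ 0.5683, -0.0511,  0.08  ]), array([0.4609, 0.1088, 0.08  ]), array([0.5947, 0.0826, 0.08  ]), array([ 0.4351, -0.0248,  0.08  ])]
weight top cyl [0.51501177 0.02896912 0.077     ] [0.51504348 0.0267549  0.117     ]
weight bodytop [0.52070717 0.03093761 0.082     ]
tab [ 0.4529741  -0.00703035  0.09      ] [ 0.4493474  -0.01428995  0.105     ]
[[0.529 0.401 0.004]
 [0.536 0.261 0.004]
 [0.397 0.249 0.004]
 [0.387 0.39  0.004]] [0.46210779 0.32504927 0.004     ]
mat scene [0.46711897 0.32838459 0.004     ]
glue [0.73011336 0.19529872 0.1       ]
brushhead [0.68121408 0.02026351 0.01      ]
off [ 0.72959547 -0.23451303  0.05      ]
```

Call:
servo_tool:
  increments: [0,-0.03,0.034,0.002,8,0,-0.066,0.073,0.004,16,0,-0.101,0.112,0.006,24,0,-0.137,0.152,0.008,32,0,-0.172,0.192,0.01,40,0,-0.208,0.231,0.012,48,0,-0.243,0.271,0.014,56,0,-0.279,0.31,0.016,64,0,-0.315,0.35,0.018,72,0,-0.35,0.39,0.02,80,0,-0.386,0.43,0.022,88,0,-0.42,0.468,0.024,96]

```text
time_s: 1.3
eef_pos: [0.4936, 0.0665, 0.2225]
tool_rot: [-3.141, 0.0, -0.447]
contact_force: [0.7, 0.7, 0.8]
gripper_width: 0.0854
```

```bash
cat >> h.py <<'E'
def delta(target,yawdeg=None,s=None):
    s=s or env.get_state()
    R=Ro.from_euler("xyz",s["tool_rot"]).as_matrix()
    d=R.T@(np.array(target)-s["eef_pos"])
    y=np.degrees(s["tool_rot"][2])
    print("t",s["time_s"],"pos",s["eef_pos"].round(4),"yaw",y.round(2),"rp",s["tool_rot"][:2].round(4),"F",s["contact_force"].round(2),"w",round(s["gripper_width"],4))
    print("d tool",d.round(4),"spin",None if yawdeg is None else round(-((yawdeg-y+180)%360-180),2))
E
python3 -c "
from h import *
delta([.515,.028,.2],-56.6)"
```

```text
t 1.3 pos [0.4936 0.0665 0.2225] yaw -25.64 rp [-3.1415  0.    ] F [0.67 0.65 0.75] w 0.0854
d tool [0.036  0.0254 0.0225] spin 30.96
```

Call:
servo_tool:
  increments: [0,0.02,0.0,0,8,0,0.02,0.0,0,16,0,0.02,0,0,24,0,0.02,0,0,31,0,0.02,0,0,31,0,0.02,0,0,31]

```text
time_s: 1.9
eef_pos: [0.511, 0.06, 0.2224]
tool_rot: [3.141, 0.0, -0.979]
contact_force: [-1.1, 0.6, 0.8]
gripper_width: 0.0855
```

Run:
```python
from h import *
delta([.515,.028,.2],-56.6)
s=env.get_state();im=viewer.camera("wrist")
cv2.imwrite("pics/w1.png",im[:,:,::-1])
c=cam("wrist",s)
import pickle;pickle.dump(s,open("w1.pkl","wb"))
print(proj(c,[[.512,.0275,.07],[.515,.028,.117],[.457,-.009,.105]]))
```

```text
t 1.9 pos [0.511  0.06   0.2224] yaw -56.09 rp [3.1412e+00 2.0000e-04] F [-1.06  0.62  0.85] w 0.0855
d tool [0.0288 0.0145 0.0224] spin 0.51
[[309.91364598 209.39830577]
 [317.0485284  224.27813355]
 [311.09794614 293.29011903]]
```

View pics/w1.png

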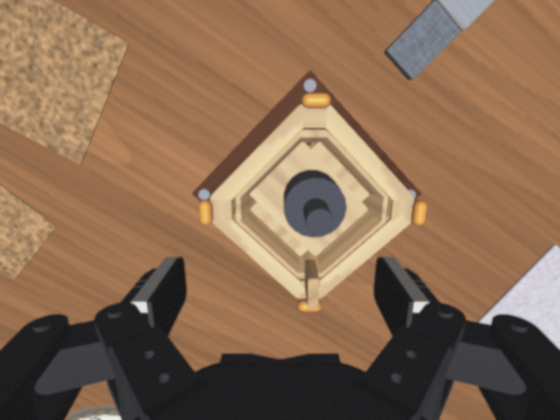

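Wrist view: beads at (317,100), (206,212), (420,212) and (309,306); knob near (319,214); tab near (312,285). I'll take a close crop for exact pixels.

Run:
```python
from h import *
import pickle
s=pickle.load(open("w1.pkl","rb"));c=cam("wrist",s)
im=cv2.imread("pics/w1.png");cv2.imwrite("pics/w1c.png",cv2.resize(im[165:315,250:390],None,fx=4,fy=4,interpolation=cv2.INTER_CUBIC))
hsv=cv2.cvtColor(im,cv2.COLOR_BGR2HSV)
m=((hsv[:,:,1]>190)&(hsv[:,:,2]>190)).astype('uint8')
n,l,st,ce=cv2.connectedComponentsWithStats(m)
P=[]
for i in range(1,n):
    if st[i,4]>20: p=ray(c,ce[i],.079);P.append(p);print(ce[i].round(1),st[i,4],p.round(4))
print(np.mean(P,0))
```

```text
nan
  return _methods._mean(a, axis=axis, dtype=dtype,
  ret = ret.dtype.type(ret / rcount)
```

View pics/w1c.png

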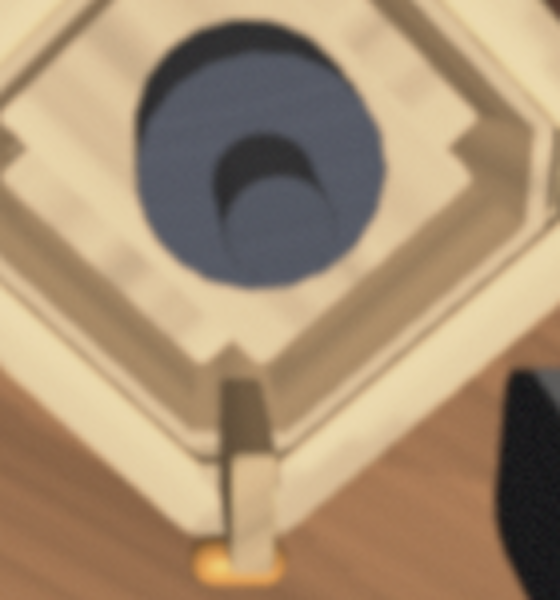

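Run:
```python
from h import *
import pickle
s=pickle.load(open("w1.pkl","rb"));c=cam("wrist",s)
k=ray(c,(250+281/4-.4,165+231/4-.4),.117);b=ray(c,(250+262/4-.4,165+170/4-.4),.082)
t0=ray(c,(250+253/4-.4,165+455/4-.4),.105);t1=ray(c,(250+254/4-.4,165+571/4-.4),.105)
print("knob",k,"body",b,"tab",t0,t1,(t0+t1)/2,np.linalg.norm(t1-t0),np.degrees(np.arctan2(*(t1-t0)[1::-1])))
im=cv2.imread("pics/w1.png");hsv=cv2.cvtColor(im,cv2.COLOR_BGR2HSV);print(hsv[100,317],hsv[212,420],hsv[120,317])
m=((hsv[:,:,1]>150)&(hsv[:,:,2]>180)&(hsv[:,:,0]>12)).astype('uint8')
n,l,st,ce=cv2.connectedComponentsWithStats(m);P=[]
for i in range(1,n):
    if st[i,4]>50: p=ray(c,ce[i],.08);P.append(p);print(ce[i].round(1),st[i],p.round(4))
delta([*k[:2],.12],-56.6)
delta([*((k+b)/2)[:2],.103],-56.6)
```

```text
knob [0.51750808 0.02712313 0.117     ] body [0.51878382 0.02804004 0.082     ] tab [ 0.46981341 -0.00172661  0.105     ] [ 0.44638176 -0.01875239  0.105     ] [ 0.45809759 -0.0102395   0.105     ] 0.028964106070562413 -143.99730815773756
[ 23 124 236] [ 20 139 236] [ 18  75 220]
[316.1  99.9] [303  94  27  13 210] [0.5926 0.0796 0.08  ]
[204.9 212.6] [199 201  12  24 173] [0.4594 0.1062 0.08  ]
[419.9 212.9] [414 202  13  23 171] [ 0.5662 -0.0535  0.08  ]
[306.5 307.1] [299 302  22   9  63] [ 0.4304 -0.0252  0.08  ]
t 1.95 pos [0.511  0.06   0.2225] yaw -56.1 rp [3.1413e+00 1.0000e-04] F [-0.46 -0.2  -0.15] w 0.0852
d tool [0.0309 0.0129 0.1025] spin 0.5
t 1.95 pos [0.511  0.06   0.2225] yaw -56.1 rp [3.1413e+00 1.0000e-04] F [-0.46 -0.2  -0.15] w 0.0852
d tool [0.0309 0.0121 0.1195] spin 0.5
```

Call:
servo_tool:
  increments: [0,0.015,0.006,0.0,0.3,0,0.031,0.0125,0.0,0.3,0,0.031,0.0125,0.03,0.3,0,0.031,0.0125,0.06,0.3,0,0.031,0.0125,0.09,0.3,0,0.031,0.0125,0.108,0.3,0,0.031,0.0125,0.119,0.3,0,0.031,0.0125,0.119,0.3,0,0.031,0.0125,0.119,0.3]

```text
time_s: 2.85
eef_pos: [0.5184, 0.0273, 0.1042]
tool_rot: [-3.141, -0.0, -0.987]
contact_force: [-0.1, 0.4, -0.4]
gripper_width: 0.0856
```

Call:
servo_tool:
  increments: [1,0,0,0,0,1,0,0,0,0,1,0,0,0,0,1,0,0,0,0,1,0,0,0,0,1,0,0,0,0,1,0,0,0,0,1,0,0,0,0]
  squeeze: 60

```text
time_s: 3.65
eef_pos: [0.518, 0.0274, 0.1041]
tool_rot: [-3.141, 0.0, -0.988]
contact_force: [-2.1, 0.7, 6.3]
gripper_width: 0.0201
```

Run:
```python
from h import *
delta([.465,.326,.17],-56.3)
im=viewer.camera("wrist");cv2.imwrite("pics/w2.png",im[:,:,::-1])
```

```text
t 3.65 pos [0.518  0.0274 0.1041] yaw -56.6 rp [-3.1413e+00  1.0000e-04] F [-2.08  0.7   6.35] w 0.0201
d tool [-0.2785 -0.1201 -0.0658] spin -0.3
```

View pics/w2.png

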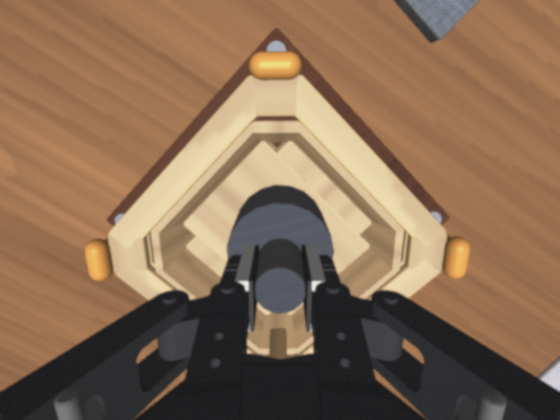

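The knob is between the pads at (280,285). I'll lift slowly.

Call:
servo_tool:
  increments: [1,0,0,-0.005,0,1,0,0,-0.015,0,1,0,0,-0.03,0,1,0,0,-0.05,0,1,0,0,-0.07,0,1,0,0,-0.09,0,1,0,0,-0.1,0,1,0,0,-0.1,0,1,0,0,-0.1,0]
  squeeze: 60

```text
time_s: 4.6
eef_pos: [0.5175, 0.0272, 0.203]
tool_rot: [3.141, 0.0, -0.988]
contact_force: [-0.2, 0.2, -6.9]
gripper_width: 0.0203
```

Run:
```python
from h import *
delta([.465,.326,.2],-56.3)
im=viewer.camera("scene");cv2.imwrite("pics/s3.png",cv2.resize(im[130:270,180:420,::-1],None,fx=3,fy=3))
```

```text
t 4.6 pos [0.5175 0.0272 0.203 ] yaw -56.6 rp [3.1409e+00 3.0000e-04] F [-0.22  0.23 -6.85] w 0.0203
d tool [-0.2783 -0.1207  0.0031] spin -0.3
```

View pics/s3.png

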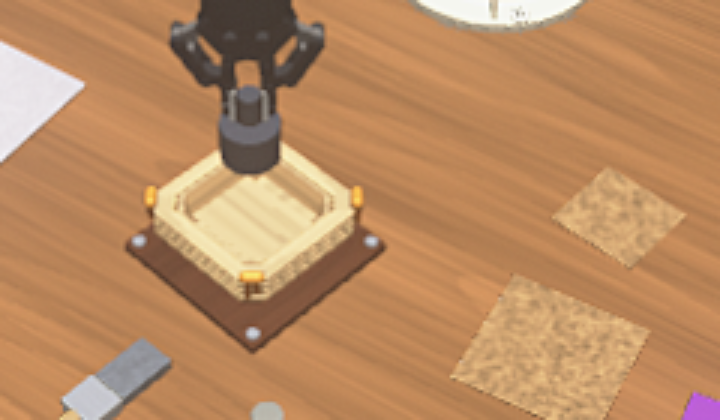

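The weight is held upright and is clear of the tray, so I'll carry it to the mat.

Call:
servo_tool:
  increments: [1,-0.014,-0.006,0,0,1,-0.042,-0.018,0,0,1,-0.075,-0.033,0,0,1,-0.11,-0.048,0,0,1,-0.145,-0.063,0,0,1,-0.18,-0.078,0,0,1,-0.213,-0.093,0,0,1,-0.242,-0.105,0,0,1,-0.264,-0.115,0,0,1,-0.278,-0.121,0,0,1,-0.278,-0.121,0,0,1,-0.278,-0.121,0,0]

```text
time_s: 5.85
eef_pos: [0.4654, 0.3256, 0.2029]
tool_rot: [3.14, -0.0, -0.987]
contact_force: [0.1, -0.4, -6.5]
gripper_width: 0.0205
```

Run:
```python
from h import *
delta([.465,.326,.066],-56.3)
im=viewer.camera("scene");cv2.imwrite("pics/s4.png",im[:,:,::-1])
im=viewer.camera("wrist");cv2.imwrite("pics/w4.png",im[:,:,::-1])
```

```text
t 5.85 pos [0.4654 0.3256 0.2029] yaw -56.55 rp [ 3.14e+00 -4.00e-04] F [ 0.07 -0.44 -6.46] w 0.0205
d tool [-6.000e-04 -1.000e-04  1.369e-01] spin -0.25
```

View pics/w4.png

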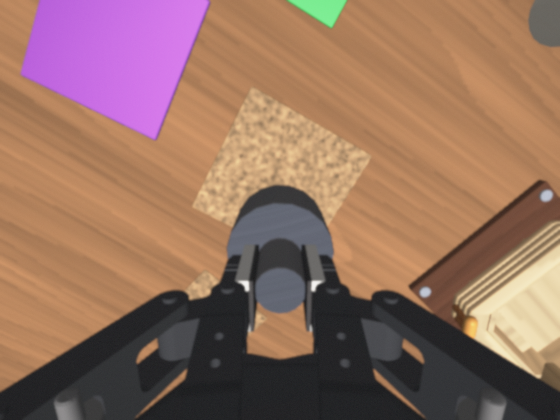

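Run:
```python
from h import *
c=cam("wrist")
P=[ray(c,p,.004) for p in [(252,88),(369,157),(193,207)]];print(np.round(P,3),(P[1]+P[2])/2)
```

```text
[[0.527 0.397 0.004]
 [0.536 0.262 0.004]
 [0.39  0.387 0.004]] [0.46297144 0.32427116 0.004     ]
```

Wrist corners (252,88), (369,157) and (193,207) give a mat centre of (0.463,0.324), so the weight is over it. I'll lower it.

Call:
servo_tool:
  increments: [1,0,0,0.015,0,1,0,0,0.045,0,1,0,0,0.075,0,1,0,0,0.105,0,1,0,0,0.122,0,1,0,0,0.13,0,1,0,0,0.134,0,1,0,0,0.136,0,1,0,0,0.137,0,1,0,0,0.137,0,1,0,0,0.137,0]

```text
time_s: 7.05
eef_pos: [0.4663, 0.3262, 0.0673]
tool_rot: [-3.14, -0.0, -0.988]
contact_force: [-0.9, 0.4, -6.7]
gripper_width: 0.0206
```

Call:
servo_tool:
  increments: [1,0,0,0.001,0,1,0,0,0.002,0,1,0,0,0.003,0,1,0,0,0.003,0]

```text
time_s: 7.45
eef_pos: [0.4664, 0.3263, 0.0661]
tool_rot: [-3.14, 0.0, -0.988]
contact_force: [-6.0, -4.3, 23.1]
gripper_width: 0.0203
```

Call:
servo_tool:
  increments: [1,0,0,-0.001,0,1,0,0,-0.0015,0,0.7,0,0,-0.0015,0,0.4,0,0,-0.0015,0,0,0,0,-0.0015,0,0,0,0,-0.0015,0,0,0,0,-0.0015,0,0,0,0,-0.0015,0,0,0,0,-0.0015,0]

```text
time_s: 8.35
eef_pos: [0.466, 0.3259, 0.065]
tool_rot: [-3.142, -0.0, -0.988]
contact_force: [0.7, -0.2, 0.3]
gripper_width: 0.0853
```

Run:
```python
from h import *
delta([.457,-.01,.2],-56.3)
im=viewer.camera("wrist");cv2.imwrite("pics/w5.png",im[:,:,::-1])
```

```text
t 8.35 pos [0.466  0.3259 0.065 ] yaw -56.59 rp [-3.1416 -0.    ] F [ 0.67 -0.2   0.29] w 0.0853
d tool [ 0.2755  0.1924 -0.135 ] spin -0.29
```

View pics/w5.png

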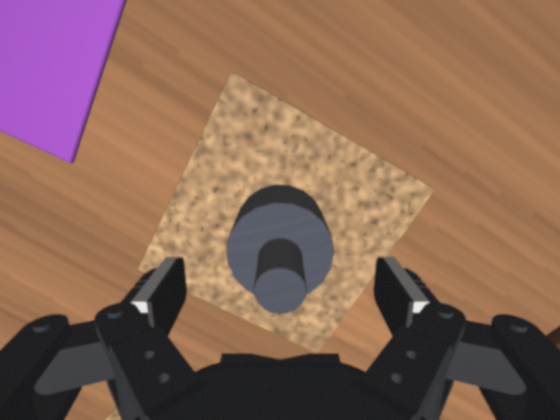

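The weight stands upright and free on the mat, with its knob at (280,290). I'll rise and go above the tab.

Call:
servo_tool:
  increments: [0,0,0,-0.03,0,0,0,0,-0.07,0,0,0,0,-0.11,0,0,0,0,-0.135,0,0,0.03,0.02,-0.135,0,0,0.065,0.045,-0.135,0,0,0.105,0.073,-0.135,0,0,0.145,0.101,-0.135,0,0,0.185,0.129,-0.135,0,0,0.222,0.155,-0.135,0,0,0.255,0.178,-0.135,0,0,0.275,0.192,-0.135,0]

```text
time_s: 9.6
eef_pos: [0.4566, -0.0118, 0.2003]
tool_rot: [-3.142, -0.001, -0.989]
contact_force: [0.7, -0.5, 0.1]
gripper_width: 0.0856
```

Call:
servo_tool:
  increments: [0,0,0,0,0,0,0,0,0,0]

```text
time_s: 9.8
eef_pos: [0.457, -0.0097, 0.2001]
tool_rot: [-3.141, 0.0, -0.99]
contact_force: [0.6, -1.0, -0.9]
gripper_width: 0.0856
```

Run:
```python
from h import *
delta([.457,-.01,.087],-56.3)
s=env.get_state()
im=viewer.camera("wrist");cv2.imwrite("pics/w6.png",im[:,:,::-1])
im=im[:,:,::-1].copy();c=cam("wrist",s)
import pickle;pickle.dump(s,open("w6.pkl","wb"))
cv2.imwrite("pics/w6c.png",cv2.resize(im[120:320,190:370],None,fx=3,fy=3,interpolation=cv2.INTER_CUBIC))
hsv=cv2.cvtColor(im,cv2.COLOR_BGR2HSV)
m=((hsv[:,:,1]>120)&(hsv[:,:,2]>190)&(hsv[:,:,0]>15)).astype('uint8')
n,l,st,ce=cv2.connectedComponentsWithStats(m)
for i in range(1,n):
    if st[i,4]>50: print(ce[i].round(1),st[i],ray(c,ce[i],.08).round(4))
```

```text
t 9.8 pos [ 0.457  -0.0097  0.2001] yaw -56.7 rp [-3.1414e+00  2.0000e-04] F [ 0.57 -1.02 -0.91] w 0.0856
d tool [0.0003 0.0002 0.1131] spin -0.4
[408.8 115.5] [403 102  13  28 273] [ 0.5662 -0.0539  0.08  ]
[153.4 117.6] [147 104  13  28 263] [0.4596 0.1062 0.08  ]
[281.7 235.5] [270 231  25  10 212] [ 0.4328 -0.0271  0.08  ]
```

View pics/w6.png

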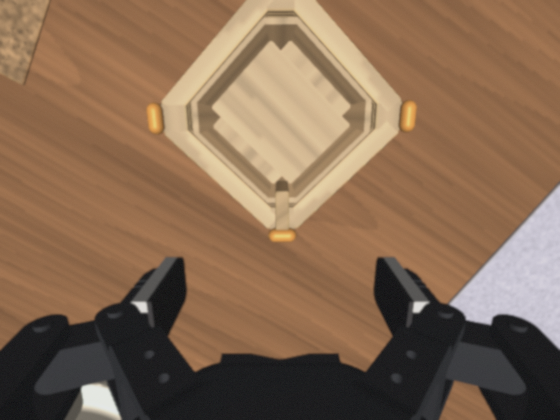

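View pics/w6c.png

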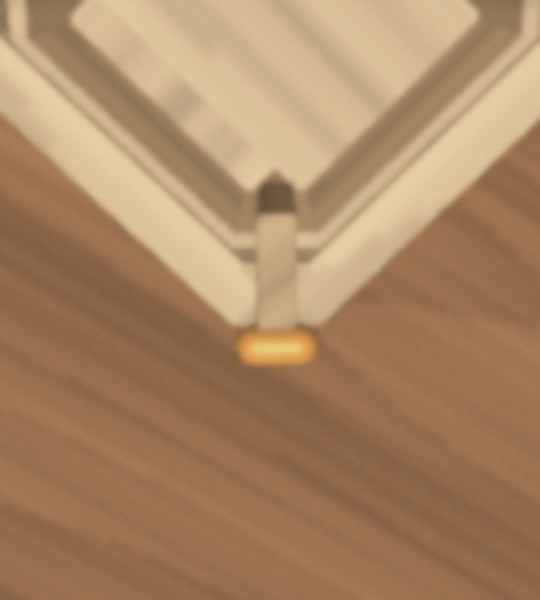

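The tab top centres on (282,210) in the wrist view. That agrees with the bead geometry, tab (0.458,-0.010), so I'll descend and grip.

Call:
servo_tool:
  increments: [0,0.001,-0.0005,0.02,-0.3,0,0.001,-0.0005,0.05,-0.3,0,0.001,-0.0005,0.08,-0.3,0,0.001,-0.0005,0.1,-0.3,0,0.001,-0.0005,0.111,-0.3,0,0.001,-0.0005,0.111,-0.3,0,0.001,-0.0005,0.111,-0.3]

```text
time_s: 10.55
eef_pos: [0.4585, -0.0094, 0.0896]
tool_rot: [-3.141, -0.0, -0.982]
contact_force: [-0.1, -0.5, -0.9]
gripper_width: 0.0855
```

Call:
servo_tool:
  increments: [1,0,0,0,0,1,0,0,0,0,1,0,0,0,0,1,0,0,0,0,1,0,0,0,0,1,0,0,0,0,1,0,0,0,0,1,0,0,0,0]
  squeeze: 40

```text
time_s: 11.35
eef_pos: [0.4581, -0.01, 0.0893]
tool_rot: [-3.141, -0.0, -0.983]
contact_force: [-1.5, -1.1, 5.9]
gripper_width: 0.0091
```

Run:
```python
from h import *
delta([.458,-.0103,.089],-56.35)
im=viewer.camera("wrist");cv2.imwrite("pics/w7.png",im[:,:,::-1])
```

```text
t 11.35 pos [ 0.4581 -0.01    0.0893] yaw -56.31 rp [-3.1414e+00 -2.0000e-04] F [-1.53 -1.07  5.86] w 0.0091
d tool [0.0002 0.0003 0.0003] spin 0.04
```

View pics/w7.png

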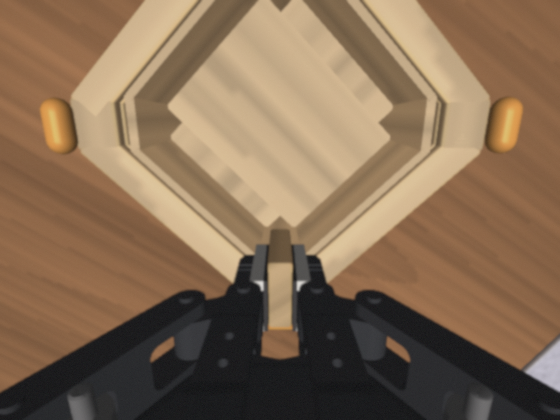

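The tab is gripped between the pads. Now I'll peel along an arc about the far edge.

Call:
servo_tool:
  increments: [1,0,-0.0003,-0.0016,0,1,0,-0.0006,-0.0032,0,1,0,-0.001,-0.0048,0,1,0,-0.0013,-0.0064,0,1,0,-0.0017,-0.008,0,1,0,-0.0021,-0.0096,0,1,0,-0.0025,-0.0112,0,1,0,-0.003,-0.0128,0,1,0,-0.003,-0.0128,0]

```text
time_s: 12.3
eef_pos: [0.4608, -0.0082, 0.1023]
tool_rot: [-3.141, -0.0, -0.983]
contact_force: [0.4, 0.2, -1.7]
gripper_width: 0.0093
```

Run:
```python
from h import *
delta([.458,-.0103,.089],-56.35)
im=viewer.camera("wrist");cv2.imwrite("pics/w8.png",im[:,:,::-1])
im=viewer.camera("scene");cv2.imwrite("pics/s8.png",cv2.resize(im[140:260,190:340,::-1],None,fx=5,fy=5,interpolation=cv2.INTER_CUBIC))
```

```text
t 12.3 pos [ 0.4608 -0.0082  0.1023] yaw -56.29 rp [-3.1411e+00 -4.0000e-04] F [ 0.43  0.24 -1.7 ] w 0.0093
d tool [0.0002 0.0035 0.0133] spin 0.06
```

View pics/w8.png

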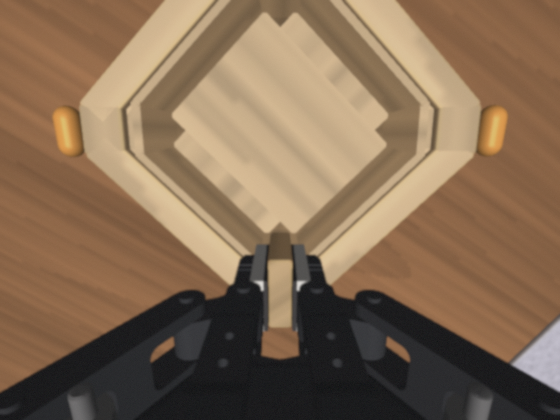

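View pics/s8.png

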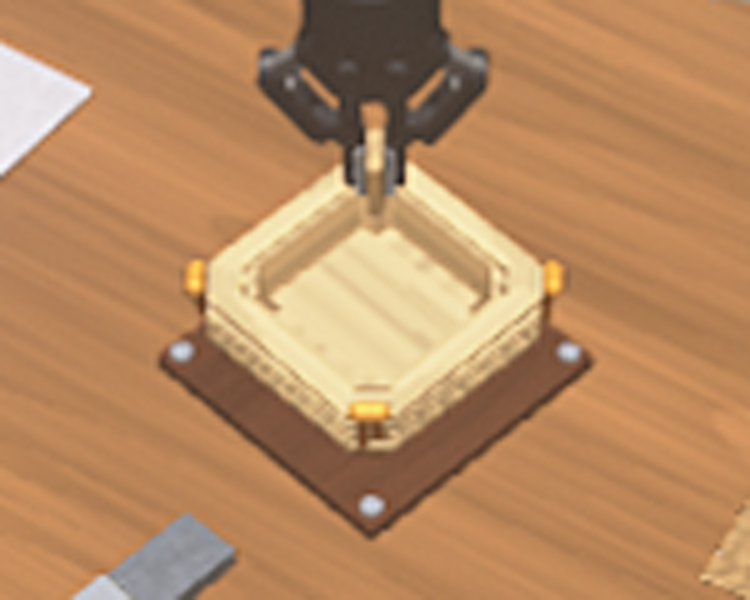

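The tab corner is about 15 mm up with the far corner still down, and force is low. I'll peel slightly further and hold.

Call:
servo_tool:
  increments: [1,0,-0.0004,-0.0016,0,1,0,-0.0009,-0.0032,0,1,0,-0.0013,-0.0048,0,1,0,-0.0013,-0.0048,0,1,0,-0.0013,-0.0048,0,1,0,-0.0013,-0.0048,0]

```text
time_s: 13.0
eef_pos: [0.4613, -0.0076, 0.1066]
tool_rot: [3.141, 0.0, -0.983]
contact_force: [-1.2, -1.4, -2.3]
gripper_width: 0.0093
```

Run:
```python
from h import *
delta([.458,-.0103,.089],-56.35)
im=viewer.camera("scene");cv2.imwrite("pics/s9.png",cv2.resize(im[140:260,190:340,::-1],None,fx=5,fy=5,interpolation=cv2.INTER_CUBIC))
```

```text
t 13.0 pos [ 0.4613 -0.0076  0.1066] yaw -56.3 rp [3.1411e+00 2.0000e-04] F [-1.23 -1.36 -2.34] w 0.0093
d tool [0.0004 0.0043 0.0176] spin 0.05
```

View pics/s9.png

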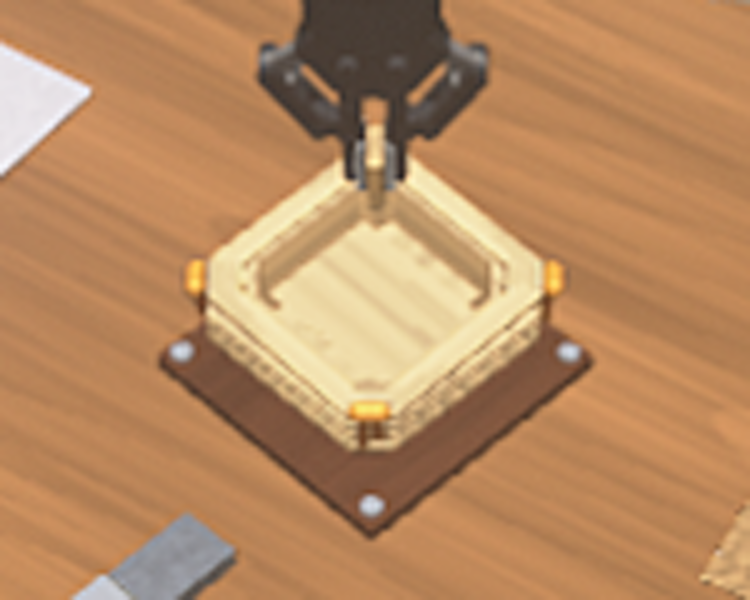

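Far corner still seats at its bead (370,410) and near corner is up about 20 mm. Next I'll grip harder and free the far corner.

Call:
servo_tool:
  increments: [1,0,0,0,0,1,0,0,0,0,1,0,0,0,0,1,0,0,-0.003,0,1,0,0,-0.006,0,1,0,0,-0.009,0,1,0,0,-0.012,0,1,0,0,-0.016,0,1,0,0,-0.02,0,1,0,0,-0.02,0]
  squeeze: 120

```text
time_s: 14.05
eef_pos: [0.4627, -0.0074, 0.1276]
tool_rot: [-3.139, -0.001, -0.983]
contact_force: [-0.8, 0.6, -2.7]
gripper_width: 0.0079
```

Run:
```python
from h import *
delta([.458,-.0103,.089],-56.35)
im=viewer.camera("scene");cv2.imwrite("pics/s10.png",cv2.resize(im[140:260,190:340,::-1],None,fx=5,fy=5,interpolation=cv2.INTER_CUBIC))
im=viewer.camera("wrist");cv2.imwrite("pics/w10.png",im[:,:,::-1])
```

```text
t 14.05 pos [ 0.4627 -0.0074  0.1276] yaw -56.3 rp [-3.1394e+00 -1.2000e-03] F [-0.82  0.58 -2.74] w 0.0079
d tool [-0.0002  0.0056  0.0386] spin 0.05
```

View pics/s10.png

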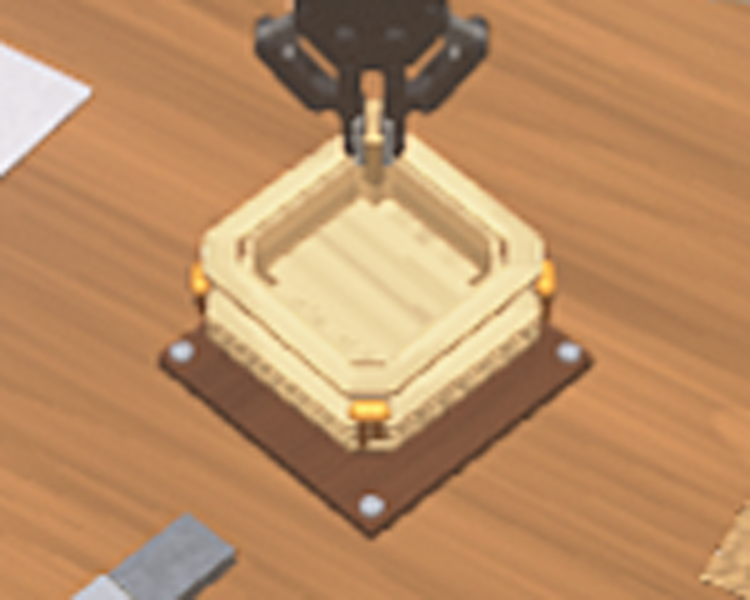

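View pics/w10.png

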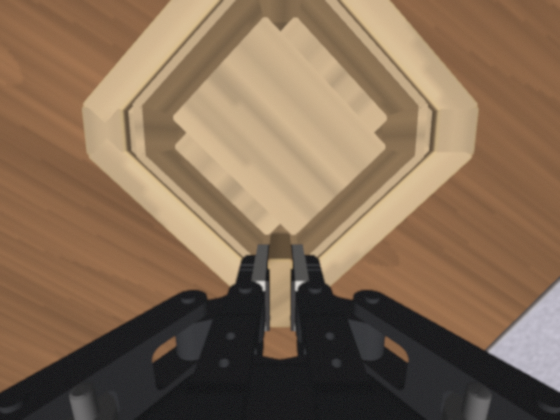

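All beads have let go and the tray is still tilted only about 6°. I'll lift it and carry it to the board.

Call:
servo_tool:
  increments: [1,0,0,-0.01,0,1,0,0,-0.025,0,1,0,0,-0.045,0,1,0,0,-0.065,0,1,0,0,-0.085,0,1,0,0,-0.097,0,1,0,0,-0.097,0]

```text
time_s: 14.85
eef_pos: [0.4626, -0.0075, 0.2254]
tool_rot: [-3.139, -0.002, -0.983]
contact_force: [0.5, 0.0, -1.4]
gripper_width: 0.0079
```

Run:
```python
from h import *
delta([.469,-.3795,.225],-56.35)
```

```text
t 14.85 pos [ 0.4626 -0.0075  0.2254] yaw -56.3 rp [-3.1388e+00 -1.9000e-03] F [ 0.45  0.03 -1.4 ] w 0.0079
d tool [0.313  0.2011 0.0005] spin 0.05
```

Call:
servo_tool:
  increments: [1,0.01,0.006,0,0,1,0.03,0.019,0,0,1,0.06,0.039,0,0,1,0.09,0.058,0,0,1,0.12,0.077,0,0,1,0.15,0.096,0,0,1,0.18,0.116,0,0,1,0.21,0.135,0,0,1,0.24,0.154,0,0,1,0.27,0.173,0,0,1,0.295,0.19,0,0,1,0.305,0.196,0,0]

```text
time_s: 16.05
eef_pos: [0.4666, -0.3729, 0.222]
tool_rot: [3.14, 0.001, -0.984]
contact_force: [1.2, 0.3, -1.8]
gripper_width: 0.008
```

Call:
servo_tool:
  increments: [1,0.005,0.003,0,0,1,0.008,0.005,0,0,1,0.008,0.005,0,0,1,0.008,0.005,0,0,1,0.008,0.005,0,0,1,0.008,0.005,0,0]

```text
time_s: 16.65
eef_pos: [0.4682, -0.3789, 0.2239]
tool_rot: [-3.141, -0.0, -0.982]
contact_force: [-0.7, 1.0, -1.9]
gripper_width: 0.0085
```

Run:
```python
from h import *
delta([.469,-.3795,.225],-56.35)
print(env.get_state()["joint_velocities"].round(3))
for n in ["scene","wrist","top"]:
    im=viewer.camera(n);cv2.imwrite(f"pics/{n}11.png",im[:,:,::-1])
```

```text
t 16.65 pos [ 0.4682 -0.3789  0.2239] yaw -56.25 rp [-3.1415e+00 -2.0000e-04] F [-0.7   1.03 -1.89] w 0.0085
d tool [ 0.0009 -0.0003 -0.0011] spin 0.1
[-0.002  0.    -0.003 -0.001 -0.     0.001]
```

View pics/scene11.png

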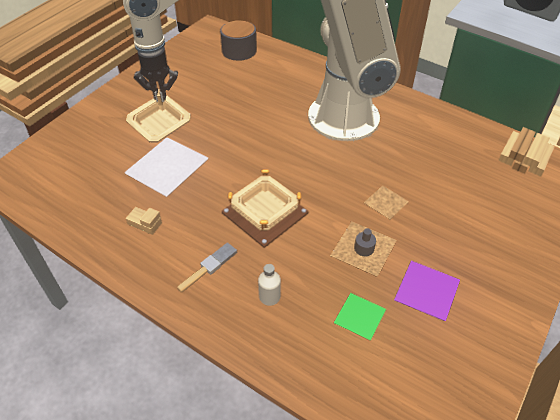

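View pics/wrist11.png

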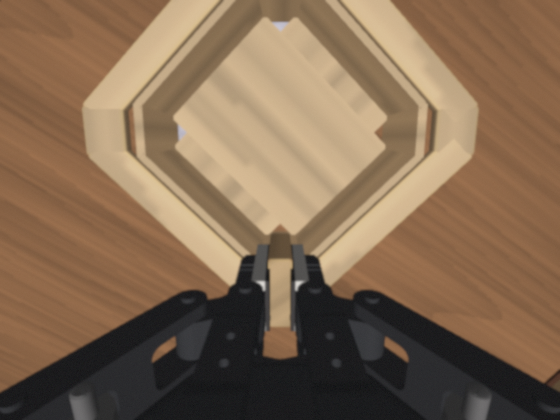

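View pics/top11.png

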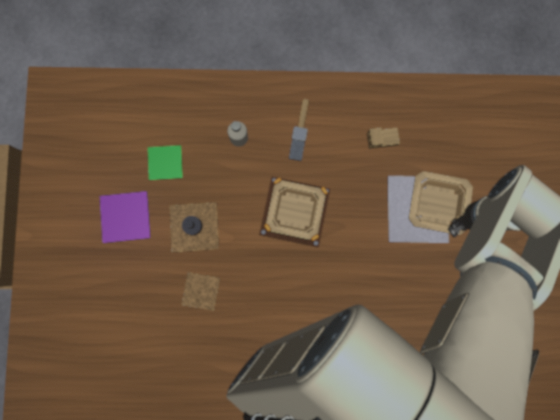

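Tray is held at top-view (440,203) and the weight stands on the mat at (192,226). A quick numeric check, then I'll hand in.

Call:
servo_tool:
  increments: [1,0,0,0,0,1,0,0,0,0,1,0,0,0,0,1,0,0,0,0,1,0,0,0,0,1,0,0,0,0,1,0,0,0,0,1,0,0,0,0]

```text
time_s: 17.6
eef_pos: [0.4681, -0.3794, 0.2237]
tool_rot: [3.142, 0.0, -0.983]
contact_force: [0.1, -0.3, -2.6]
gripper_width: 0.0081
```

Run:
```python
from h import *
delta([.469,-.3795,.225],-56.35)
c=cam("top")
print("tray centre",ray(c,(440,203),.2),"weight",ray(c,(192,226),.06))
w=viewer.camera("wrist")[:,:,::-1];cv2.imwrite("pics/w12.png",w)
print("tray px change",np.abs(w[0:230,110:450].astype(int)-cv2.imread("pics/wrist11.png")[0:230,110:450]).mean())
# near/far tilt: far corner pixel from scene (158,140)?; side corners via wrist: outer side corners ~ (84,130),(476,130)
cw=cam("wrist")
for z in (.19,.195,.2,.205):
    a,b=ray(cw,(84,128),z),ray(cw,(476,128),z);print(z,np.linalg.norm(a-b).round(4),((a+b)/2).round(4))
```

```text
t 17.6 pos [ 0.4681 -0.3794  0.2237] yaw -56.3 rp [3.1416 0.    ] F [ 0.13 -0.34 -2.62] w 0.0081
d tool [ 0.0006 -0.0007 -0.0013] spin 0.05
tray centre [ 0.51528974 -0.34059773  0.2       ] weight [0.45965775 0.32078669 0.06      ]
tray px change 0.7466069906223359
0.19 0.195 [ 0.5204 -0.3445  0.19  ]
0.195 0.189 [ 0.5206 -0.3443  0.195 ]
0.2 0.183 [ 0.5208 -0.3442  0.2   ]
0.205 0.177 [ 0.5211 -0.344   0.205 ]
```

Width 188 mm puts the tray centre at about z 0.195, which fits a tilt of about 6–8°. It is still and over the board, so I'm handing it in.

```bash
python3 -c "
from plant import env
print(env.job_done())"
```

```text
the job is handed in; nothing more can be done
None
```

The job is handed in at about 17.7 s of the 64 s allowed. `job_done` gives no verdict, so what follows is what my own last checks showed.

- **Weight:** I lifted it by its knob, set it upright on the large cork mat and let go. In the last top view it stands within about 6 mm of the mat centre.
- **Peel:** I gripped the tray by its tab and raised that corner along an arc about the far edge. By the arm's travel the tab corner rose about 20 mm, and in the picture the far corner was still seated. I then gripped harder and lifted straight up, which freed the far corner.
- **Tray now:** It is held at 120 N over the white board, with its centre near (0.52, -0.34), about 195 mm above the bench. The tilt is about 6–8°, inferred from the peel and the wrist view rather than measured directly. The wrist pictures barely changed over the last second, so it is not slipping.
- **Bystanders:** In the last pictures the glue bottle, brush and offcut are where they started.

The views differed slightly: the top camera put the tray centre about 6 mm from the wrist camera's estimate, well inside the limits. Setting the weight down, the fingers briefly pressed with about 23 N.

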